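Shake up the polish jars on the key-start bench shaker

TASK

Slide the clear guard of the bench shaker open, stand every polish jar that is on the bench upright in its own pocket of the shaker's tray, and slide the guard fully shut again. Set the dial so that its white pointer is on the one long mark, then turn the key clockwise from off right round to the start stop, hold it there for about a second and let it go, so that it springs back to run and the shaker is left running. Do not turn the key to start before the guard is shut and the dial is set, and leave the mug, the loupe and the tweezers where they are.

Things in the scene. Friction and masses are not known exactly. Their poses are not given: they have to be found in the camera images.
- shaker: Low grey bench shaker, fixed, case 170 (x) x 244 (y) mm. Origin on the bench under its middle; x points away from the robot at yaw 0, y to the left. Deck 55 mm up. Left half (y 10 to 122 mm): tray with four pockets, between thin end plates (y 13 and 114) that reach 92 mm up. Right half: black control panel with the dial (nearer the robot, x -40, y -60) and the key (x 40, y -60).
- pocket0 (a point): Centre of the floor of a square jar pocket of the tray, 40 x 40 mm and 20 mm deep, the deck being 20 mm above this point. The ribs between pockets are 24 mm wide in the shaker's x and 6 mm in its y. This is the front left pocket. Axes as the shaker's.
- pocket1 (a point): The same for the front right pocket (beside the control panel).
- pocket2 (a point): The same for the rear left pocket. Beware: a tall machine stands behind and to the left of the shaker (x over 0.53 m, y over 0.09 m), with a black hood overhanging 0.45 m up; pass in front of it.
- pocket3 (a point): The same for the rear right pocket.
- guard (a joint): Travel in m of the clear plastic guard, a tunnel 156 (x) x 104 (y) mm, roof 99 mm above the bench: 0 = shut, covering the tray; slides along the shaker's -y to 0.112 = fully open, where it covers the control panel (so dial and key can be reached only with the guard shut, the pockets only with it open). Moves with about 2 N and stays where it is left.
- guard_handle (a point): Middle of the grip bar of the black bow handle on the guard's roof: round bar 10 mm thick along the shaker's x, 60 mm long, its centre 26 mm above the roof.
- dial (a joint): Angle in rad of the black dial, a bar knob turning clockwise seen from above as the value grows, 0 to 4.71; stays where it is left, 0.02 Nm. White pointer line on one end of the bar. Eleven marks on the panel round it, one every 0.471 rad from 0 to 4.71; the one long, broad mark is at 3.77.
- dial_grip (a point): On the dial's axis, half-way up its grip bar: bar 34 mm long, 11 mm thick, 27 mm high, its top 12 mm above this point, the panel 23 mm below it. The x axis of this frame points along the bar to the white pointer; it turns with the dial.
- dial_mark (a point): On the panel, middle of the long mark, 27 mm from the dial's axis.
- key_barrel (a joint): Position in rad of the key switch between off and run: 0 = off, 0.8 = run, growing as the key is turned clockwise seen from above. Stays where it is left (0.02 Nm). The key turns with it. A white line on the head's +x end shows where the key points; the panel has a short mark for each of off, run and start.
- key_spring (a joint): How far in rad the key is turned clockwise past run, against its return spring: 0 = not turned past run, 0.6 = start (hard stop, 1.4 rad from off). The spring is preloaded: the key first turns to run (key_barrel 0.8), then on from 0.06 Nm to 0.15 Nm at the stop; once let go it springs back to 0 in well under a second.
- key_grip (a point): On the key's axis, half-way up the black plastic head of the key: head 26 mm wide, 9 mm thick and 28 mm high, its top about 13 mm above this point, the panel 22 mm below it. The x axis of this frame lies along the width of the head, y across its thickness; it turns with the key.
- jar_a_mid (a point): A small screw-capped polish jar, 30 mm in diameter and 42 mm high (cap the top 12 mm), 60 g, standing upright on the bench. This point is its centre, half-way up (21 mm above its underside); z is its axis. Stood in a pocket, its upper 22 mm stand clear of the deck. None if the jar is not there this time.
- jar_b_mid (a point): Another jar of the same shape, 30 mm in diameter and 42 mm high (cap the top 12 mm), 60 g, standing upright on the bench. This point is its centre, half-way up (21 mm above its underside); z is its axis. Stood in a pocket, its upper 22 mm stand clear of the deck. None if the jar is not there this time.
- jar_c_mid (a point): Another jar of the same shape, 30 mm in diameter and 42 mm high (cap the top 12 mm), 60 g, standing upright on the bench. This point is its centre, half-way up (21 mm above its underside); z is its axis. Stood in a pocket, its upper 22 mm stand clear of the deck. None if the jar is not there this time.
- jar_d_mid (a point): Another jar of the same shape, 30 mm in diameter and 42 mm high (cap the top 12 mm), 60 g, standing upright on the bench. This point is its centre, half-way up (21 mm above its underside); z is its axis. Stood in a pocket, its upper 22 mm stand clear of the deck. None if the jar is not there this time.
- mug: White mug, 92 mm wide, 95 mm high, with its handle 127 mm; a bystander. Origin under its middle.
- loupe: Folding loupe 42 x 62 x 17 mm lying on the bench; a bystander. Origin under its middle.
- tweezers: Steel tweezers 135 mm long, lying on the bench; a bystander. Origin under its middle.

How it is judged:
On the way, in this order (a step that is already met when the one before it is completed fails the run):
1. every jar stands upright in a pocket of the tray (x of jar_a_mid in the frame of shaker between -0.056 and 0.056 m and y of jar_a_mid in the frame of shaker between 0.02 and 0.11 m and height (world z) of jar_a_mid between 0.049 and 0.063 m and angle between each of jar_a_mid, jar_b_mid, jar_c_mid, jar_d_mid's own z axis and vertical below 0.15 rad and linear speed of each of jar_a, jar_b, jar_c, jar_d below 0.05 m/s and x of jar_b_mid in the frame of shaker between -0.056 and 0.056 m and y of jar_b_mid in the frame of shaker between 0.02 and 0.11 m and height (world z) of jar_b_mid between 0.049 and 0.063 m and x of jar_c_mid in the frame of shaker between -0.056 and 0.056 m and y of jar_c_mid in the frame of shaker between 0.02 and 0.11 m and height (world z) of jar_c_mid between 0.049 and 0.063 m and x of jar_d_mid in the frame of shaker between -0.056 and 0.056 m and y of jar_d_mid in the frame of shaker between 0.02 and 0.11 m and height (world z) of jar_d_mid between 0.049 and 0.063 m), for 0.2 s.
2. the guard is slid fully shut over the jars (all of step 1 and value of joint guard below 0.006 m), for 0.2 s.
3. with the guard shut and the dial on its long mark, the key is held at start for half a second (all of step 2 and value of joint key_spring above 0.45 rad and value of joint dial between 3.62 and 3.92 rad), for 0.5 s.
4. the key, let go, has sprung back to run (value of joint key_barrel above 0.65 rad and value of joint key_spring below 0.1 rad and contact force between key_spring and the fingers below 0.1 N), for 0.3 s.
At the end, for the whole second after the job is handed in: Every jar present stands upright (within 0.15 rad) on the floor of a pocket of the tray, at rest; the guard is shut to within 6 mm; the dial is within 0.15 rad of its long mark (3.77); the key, released, is at run (key_barrel over 0.65, key_spring under 0.1) (all of step 2 and value of joint dial between 3.62 and 3.92 rad and value of joint key_barrel above 0.65 rad and value of joint key_spring below 0.1 rad); the robot touches nothing.
It fails at once if the key is turned to start with the guard not shut or the dial off its long mark (value of joint key_spring above 0.4 rad and (value of joint guard above 0.01 m or value of joint dial below 3.57 rad or value of joint dial above 3.97 rad)).
It fails at once if the mug, the loupe or the tweezers are moved (distance of any of mug, loupe, tweezers from where it was at the start of the episode above 0.04 m).
Of jar_a, jar_b, jar_c, jar_d only 2 to 4 are there at a start; the rules pass over those that are not, and their reading is None.
At some moment in a run one of jar_a, jar_b, jar_c, jar_d may be knocked a few centimetres aside while the robot is not near it.
Once in a run the grip may slacken for a moment while it holds something.
It also fails if it takes over 210 s, if anything falls off the work surface, if the arm or the gripper's body presses on something with over 40 N, if the wrist force passes 120 N, or if a joint passes its speed limit or range.

ROBOT

A 7-joint arm with a two-finger parallel gripper is mounted at the origin on a cart in front of the work surface, level with it; the furniture and walls round the work are solid. World frame = base frame: x ahead of the robot, y to its left, z up, the work surface at z = 0. Lengths are in m, angles in rad, forces in N, time in s.
With the tool pointing down it reaches from about 0.4 to 0.85 m from the base axis. Payload 4.5 kg.
Tool frame: the origin (TCP) lies midway between the tips of the shut fingers; the grasp point (between the pads) lies 19 mm behind it; z points along the fingers, y is the line along which they close (so a half turn about z gives the same grasp; the last joint's range is limited). The gripper opens to 88 mm and grips with 3 to 60 N. Pads are 18 mm wide; open, the fingers measure 123 mm over their backs; the gripper's body (75 mm by 187 mm) begins 45 mm behind the grasp point.
Start: joints at [1.295, 0.689, -0.195, 1.565, 0.157, 0.902, -0.215], TCP at [0.191, -0.595, 0.239] pointing down, gripper open.
Joint ranges: [-3.01, 3.01], [-0.46, 2.08], [-1.47, 1.51], [0.13, 2.56], [-1, 4.14], [0.04, 2.09], [-2.66, 2.66]. Speed limits (rad/s): [2.57, 2.57, 3.14, 3.14, 3.14, 3.14, 3.14].

INTERFACE

Orientations are given as a unit quaternion [x, y, z, w].
In Python, from plant import r, eyes, finish_job gives the robot as it stands. The module is installed in compiled form; this text tells all that it offers.
- The arm moves only by the tool move_arm, never from a script. Its argument "motion" is a list of rows, each a list of 7 numbers: the shift along the tool's x, y, z in mm, then the turn, a rotation vector about the tool's x, y, z in degrees, then the closure, from 0 (fully open) to 1 (shut). A call has 1 to 5 rows; each row is the pose to reach, as a shift and turn from the pose commanded when the call began, along the tool's axes at that moment; what a row does not reach only later rows make up. A row lasts 1/8 s, in which the tool goes at most 62.5 mm and 10.7 degrees, less where a joint would pass 70% of its speed; a pose out of reach is approached as far as the arm can. A call with a gripper value outside its range is refused whole. The fingers move at their own pace and stop on an object; "newtons" is the grip in N (left out, the last holds). Time passes only in rows, so rows that repeat a pose let the fingers close. It gives the time, the measured TCP pose, the force, the opening and the grip force at its end, in the units of the state.
- r.get_state(): the state, without advancing time (a new reading comes with each control period).
- eyes.snapshot(name): name is "side" or "top" or "wrist"; returns a dict with "frame" (384x512x3 uint8, red, green, blue), "z_map" (384x512 float32, m along the optical axis (not along the pixel's ray), 0 where there is no reading), "intrinsics" (3x3 intrinsics, pixels), "world_to_cam" (4x4, takes a point from world to camera coordinates). Camera axes: x right, y down, z forward; pixel columns grow to the right and rows downward; lengths in m; the calibration is good to about 2 mm. A picture is of the moment at which its call begins.
- finish_job(): hands the job in; it is judged then, once.
The state is a dict: "clock": time; "q": joint angles; "qd": joint speeds; "joint_torque": joint torques, N m; "tool_pos": TCP position; "eef_rot": TCP orientation; "contact_force": force on the tool from outside, world axes, zero at the start; "moment": the same for the moment, N m; "opening": opening from 0.0 (shut) to 1.0 (fully open); "finger_force": force on a finger pad.
Only numpy, scipy, OpenCV 4.12 (cv2) and the standard library are available. Lean on these libraries where they do the work, as an engineer would, in place of code of your own. Each camera call takes 0.05 s, during which the arm holds its last target. There are 200 camera calls.

## Working session

There is one attempt and no reset: what is moved stays moved. The work goes in short steps, Python scripts to look and compute and a tool call to move; the robot and the scene stay as the last step left them, time stands still between calls to the robot, and variables do not carry over. Pictures are saved under pics/ and viewed, at most 14 in all, crops included, and the job is handed in when it is done.

Besides the shell and the picture viewer there is one more tool, called after ">>>" as a command line: name --pt "numbers of a row" for each row, then --argument value for the rest. move_arm: Moves the arm, as the interface text tells. Its arguments: {"type":"object","properties":{"motion":{"type":"array","items":{"type":"array","items":{"type":"number"}}},"newtons":{"type":"number"}},"required":["motion"]}

```bash
mkdir -p pics
cat > h.py <<'E'
import numpy as np, cv2
from scipy.spatial.transform import Rotation as R
from plant import r, eyes, finish_job
def snap(n,f=None):
    s=eyes.snapshot(n)
    if f: cv2.imwrite('pics/'+f,cv2.cvtColor(s['frame'],cv2.COLOR_RGB2BGR))
    T=np.linalg.inv(s['world_to_cam']);K=s['intrinsics'];z=s['z_map']
    v,u=np.mgrid[:384,:512]
    P=np.stack([(u-K[0,2])/K[0,0]*z,(v-K[1,2])/K[1,1]*z,z],-1)
    s['W']=P@T[:3,:3].T+T[:3,3]; s['T']=T
    return s
def atz(s,u,v,h):
    K=s['intrinsics'];T=s['T'];d=T[:3,:3]@np.array([(u-K[0,2])/K[0,0],(v-K[1,2])/K[1,1],1])
    return T[:3,3]+d*(h-T[2,3])/d[2]
def crop(s,f,u0,v0,u1,v1,k):
    c=s['frame'][v0:v1,u0:u1]; cv2.imwrite('pics/'+f,cv2.cvtColor(cv2.resize(c,None,fx=k,fy=k,interpolation=cv2.INTER_CUBIC),cv2.COLOR_RGB2BGR))
def rel(p,yaw=None):
    "tool-frame shift in mm to world TCP point p; deg turn"
    st=r.get_state();Q=R.from_quat(st['eef_rot'])
    out=Q.inv().apply(np.array(p)-st['tool_pos'])*1000
    return out.round(1)
def tilt():
    st=r.get_state();M=R.from_quat(st['eef_rot']).as_matrix()
    print('t',round(st['clock'],2),'pos',np.round(st['tool_pos'],4),'x',M[:,0].round(3),'y',M[:,1].round(3),'z',M[:,2].round(3),'op',round(st['opening'],3),'ff',st['finger_force'],'F',np.round(st['contact_force'],1))
E
python3 - <<'E'
from h import *
tilt()
s=snap('top','top0.png'); snap('side','side0.png')
print(s['T'].round(3),s['intrinsics'])
E
```

```text
t 0.0 pos [ 0.1903 -0.5947  0.2379] x [ 0.952  0.305 -0.   ] y [ 0.305 -0.952 -0.002] z [-0.001  0.002 -1.   ] op 1.001 ff 0.0 F [0.3 0.1 0.4]
[[-0.016 -0.998  0.053  0.424]
 [-1.     0.017  0.002 -0.049]
 [-0.003 -0.053 -0.999  1.612]
 [ 0.     0.     0.     1.   ]] [[380.62954558   0.         258.06392315]
 [  0.         380.62954558 193.45172327]
 [  0.           0.           1.        ]]
```

View pics/top0.png

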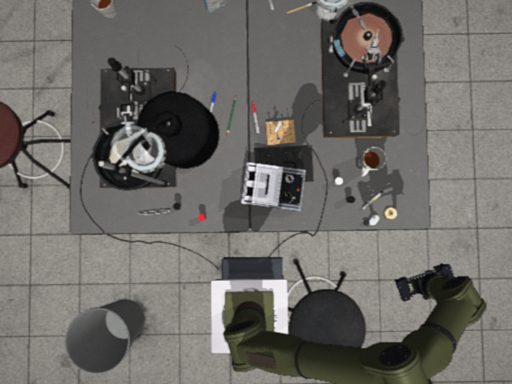

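View pics/side0.png

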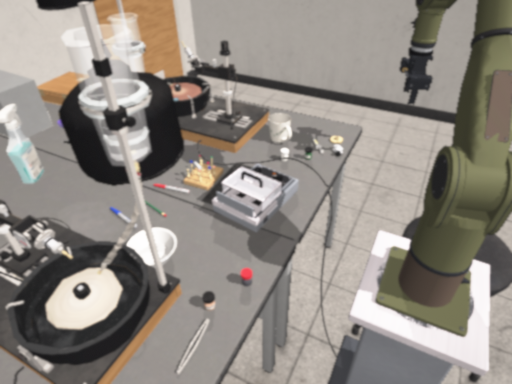

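Run:
```python
from h import *
s=snap('top')
crop(s,'c1.png',160,140,410,235,3)
s2=snap('side')
def reg(name,u,v,n=9):
    W=s['W'][v-n:v+n+1,u-n:u+n+1].reshape(-1,3); 
    m=(W[:,2]>0.02)&(W[:,2]<0.06); print(name,W[:,2].max().round(3),W[m].mean(0).round(3),m.sum(), atz(s,u,v,0.042).round(3))
for n,u,v in [('w',338,181),('k',350,198),('r',201,217),('k2',177,206),('x',390,213),('y',374,220)]: reg(n,u,v)
W=s['W'];m=(W[...,2]>0.045)&(W[...,2]<0.13);m[:160]=0;m[215:]=0;m[:,:235]=0;m[:,312:]=0
p=W[m][:,:2].astype(np.float32);print(cv2.minAreaRect(p),len(p))
m2=m&(W[...,2]>.11);print(W[m2].mean(0),m2.sum())
```

```text
w 0.049 [ 0.554 -0.38   0.041] 45 [ 0.553 -0.376  0.042]
k 1.612 [ 0.477 -0.43   0.042] 46 [ 0.482 -0.424  0.042]
r 1.612 [0.413 0.187 0.041] 43 [0.414 0.191 0.042]
k2 1.612 [0.461 0.291 0.041] 45 [0.461 0.29  0.042]
x 0.025 [ 0.421 -0.605  0.025] 1 [ 0.418 -0.587  0.042]
y 1.612 [ 0.39  -0.525  0.022] 12 [ 0.39  -0.52   0.042]
((0.535567045211792, -0.10924676060676575), (0.24339976906776428, 0.17024050652980804), 81.56192779541016) 2308
[ 0.54106805 -0.082809    0.12479454] 39
```

View pics/c1.png

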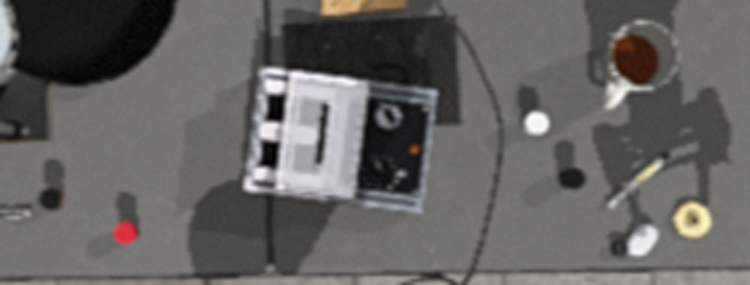

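>>> move_arm --pt "232 -159 -60 0 0 -50 0" --pt "232 -159 -60 0 0 -50 0" --pt "232 -159 -60 0 0 -50 0" --pt "232 -159 -60 0 0 -50 0" --pt "232 -159 -60 0 0 -50 0"

```text
clock: 0.82
tool_pos: [0.3652, -0.3702, 0.2996]
eef_rot: [0.828, 0.561, 0.001, 0.0]
contact_force: [0.4, -0.9, 1.5]
opening: 1.002
finger_force: 0.0
```

```bash
cat >> h.py <<'E'
def go(p,yaw):
    "tool-frame shift (mm) and turn (deg) to TCP p with tool z down and tool x at yaw deg"
    st=r.get_state();Q=R.from_quat(st['eef_rot']);y=np.deg2rad(yaw)
    M=np.array([[np.cos(y),np.sin(y),0],[np.sin(y),-np.cos(y),0],[0,0,-1]]).T
    print('shift',rel(p),'turn',np.rad2deg((Q.inv()*R.from_matrix(M)).as_rotvec()).round(1))
E
python3 - <<'E'
from h import *
tilt(); go((0.52,-0.13,0.32),81.6)
E
```

```text
t 0.82 pos [ 0.3652 -0.3702  0.2996] x [0.371 0.929 0.001] y [ 0.929 -0.371  0.001] z [ 0.002  0.    -1.   ] op 1.002 ff 0.0 F [ 0.4 -0.9  1.5]
shift [280.4  54.7 -20.1] turn [  0.1  -0.  -13.4]
```

>>> move_arm --pt "280 55 -20 0 0 -13.4 0" --pt "280 55 -20 0 0 -13.4 0" --pt "280 55 -20 0 0 -13.4 0" --pt "280 55 -20 0 0 -13.4 0" --pt "280 55 -20 0 0 -13.4 0"

```text
clock: 1.45
tool_pos: [0.5215, -0.1311, 0.3191]
eef_rot: [0.758, 0.652, 0.001, -0.0]
contact_force: [0.4, -0.9, 1.3]
opening: 0.999
finger_force: 0.0
```

Run:
```python
from h import *
tilt(); s=snap('wrist','w1.png'); print(s['T'].round(3))
```

```text
t 1.45 pos [ 0.5215 -0.1311  0.3191] x [0.15  0.989 0.001] y [ 0.989 -0.15   0.001] z [ 0.001  0.001 -1.   ] op 0.999 ff 0.0 F [ 0.4 -0.9  1.3]
[[ 0.989 -0.144 -0.039  0.531]
 [-0.149 -0.953 -0.262 -0.064]
 [ 0.001  0.265 -0.964  0.465]
 [ 0.     0.     0.     1.   ]]
```

View pics/w1.png

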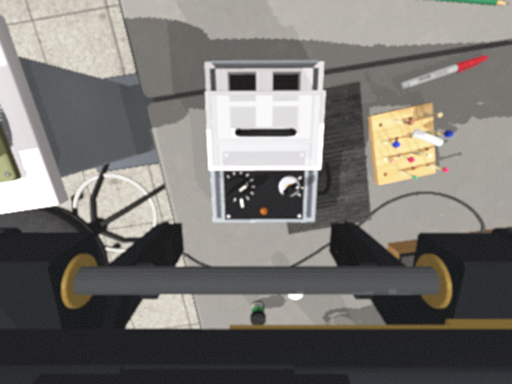

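Run:
```python
from h import *
s=snap('wrist'); crop(s,'w1c.png',195,50,335,230,4)
W=s['W']
m=(W[...,2]>.045)&(W[...,2]<.14);m[235:]=0;m[:50]=0;m[:,:195]=0;m[:,335:]=0
p=W[m];
print(cv2.minAreaRect(p[:,:2].astype(np.float32)),len(p))
h=m&(W[...,2]>.115);print('handle',W[h].mean(0),h.sum(),cv2.minAreaRect(W[h][:,:2].astype(np.float32)))
for u,v in [(213,221),(317,221)]: print(atz(s,u,v,.055))
for u,v in [(243,188),(289,185)]: print(W[v-2:v+3,u-2:u+3].reshape(-1,3).round(3)[::4])
```

```text
((0.5369172096252441, -0.10744890570640564), (0.24180221557617188, 0.17030306160449982), 81.70197296142578) 16979
handle [ 0.54012533 -0.08103731  0.12828409] 479 ((0.5401541590690613, -0.08134865015745163), (0.009152989834547043, 0.07812637835741043), 81.7430419921875)
[ 0.44016239 -0.20910322  0.055     ]
[ 0.6102996  -0.23415335  0.055     ]
[[ 0.498 -0.15   0.086]
 [ 0.504 -0.152  0.08 ]
 [ 0.502 -0.151  0.088]
 [ 0.501 -0.152  0.09 ]
 [ 0.499 -0.153  0.091]
 [ 0.498 -0.155  0.09 ]
 [ 0.503 -0.156  0.09 ]]
[[ 0.568 -0.161  0.062]
 [ 0.574 -0.162  0.061]
 [ 0.573 -0.164  0.06 ]
 [ 0.571 -0.165  0.061]
 [ 0.569 -0.166  0.062]
 [ 0.567 -0.167  0.063]
 [ 0.572 -0.165  0.073]]
```

View pics/w1c.png

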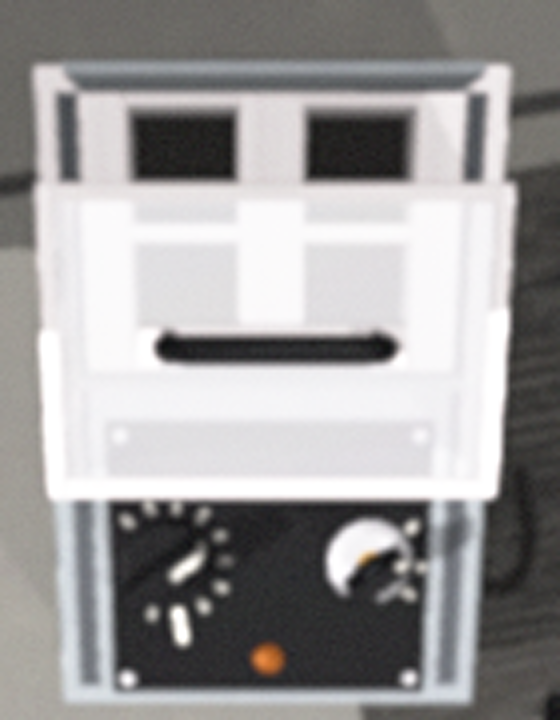

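```bash
cat >> h.py <<'E'
O=np.array([.537,-.1075]);YAW=81.7
def S(x,y,z):
    a=np.deg2rad(YAW-90);return np.array([O[0]+x*np.cos(a)-y*np.sin(a),O[1]+x*np.sin(a)+y*np.cos(a),z])
def inS(p):
    a=np.deg2rad(YAW-90);d=np.array(p)[:2]-O;return np.array([d[0]*np.cos(a)+d[1]*np.sin(a),-d[0]*np.sin(a)+d[1]*np.cos(a)])
E
python3 - <<'E'
from h import *
go(S(0,.055,.113),YAW)
E
```

```text
shift [ 78.1  10.7 206.6] turn [ 0.1 -0.2 -0.1]
```

>>> move_arm --pt "55 8 40 0 0 0 1" --pt "78 11 80 0 0 0 1" --pt "78 11 140 0 0 0 1" --pt "78 11 190 0 0 0 1" --pt "78 11 207 0 0 0 1" --newtons 20

```text
clock: 2.17
tool_pos: [0.5402, -0.0611, 0.1086]
eef_rot: [0.76, 0.65, -0.003, -0.002]
contact_force: [0.1, 0.5, 0.3]
opening: 0.455
finger_force: 0.0
```

>>> move_arm --pt "-10 0 0 0 0 0 1" --pt "-30 0 0 0 0 0 1" --pt "-50 0 0 0 0 0 1" --pt "-70 0 0 0 0 0 1" --pt "-85 0 0 0 0 0 1"

```text
clock: 2.8
tool_pos: [0.532, -0.1394, 0.1134]
eef_rot: [0.759, 0.651, 0.005, -0.001]
contact_force: [1.2, 26.4, 1.8]
opening: 0.007
finger_force: 13.3
```

>>> move_arm --pt "-8 0 0 0 0 0 1" --pt "-8 0 0 0 0 0 1"

```text
clock: 3.05
tool_pos: [0.532, -0.1393, 0.1135]
eef_rot: [0.757, 0.654, 0.009, -0.004]
contact_force: [2.6, 24.2, 1.4]
opening: 0.007
finger_force: 11.9
```

Run:
```python
from h import *
tilt(); st=r.get_state(); print(inS(st['tool_pos']))
```

```text
t 3.05 pos [ 0.532  -0.1393  0.1135] x [0.145 0.989 0.017] y [ 0.989 -0.145  0.006] z [ 0.008  0.016 -1.   ] op 0.007 ff 11.934850215911865 F [ 2.6 24.2  1.4]
[-0.00036701 -0.03218881]
```

>>> move_arm --pt "14 0 0 0 0 0 0.5" --pt "14 0 -60 0 0 0 0" --pt "14 0 -120 0 0 0 0" --pt "14 0 -140 0 0 0 0"

```text
clock: 3.55
tool_pos: [0.5319, -0.1392, 0.2561]
eef_rot: [0.76, 0.65, 0.001, 0.003]
contact_force: [0.4, -0.3, -1.8]
opening: 0.434
finger_force: 0.0
```

Run:
```python
from h import *
tilt(); go((.52,-.48,.25),YAW)
```

```text
t 3.55 pos [ 0.5319 -0.1392  0.2561] x [ 0.156  0.988 -0.002] y [ 0.988 -0.156  0.006] z [ 0.006 -0.003 -1.   ] op 0.434 ff 0.0 F [ 0.4 -0.3 -1.8]
shift [-338.5   41.4    7. ] turn [ 0.4  0.1 -0.7]
```

>>> move_arm --pt "-310 38 6 0 0 -0.7 0" --pt "-310 38 6 0 0 -0.7 0" --pt "-310 38 6 0 0 -0.7 0" --pt "-310 38 6 0 0 -0.7 0" --pt "-310 38 6 0 0 -0.7 0"

```text
clock: 4.18
tool_pos: [0.5185, -0.4533, 0.2466]
eef_rot: [0.756, 0.654, -0.001, 0.0]
contact_force: [0.9, -0.2, 0.3]
opening: 0.993
finger_force: 0.0
```

>>> move_arm --pt "-28 3 0 0 0 0 0" --pt "-28 3 0 0 0 0 0" --pt "-28 3 0 0 0 0 0"

```text
clock: 4.55
tool_pos: [0.5195, -0.4762, 0.2462]
eef_rot: [0.755, 0.656, 0.0, -0.0]
contact_force: [1.0, -0.2, -0.1]
opening: 1.0
finger_force: 0.0
```

```bash
cat >> h.py <<'E'
def blobs(s,lo=.034,hi=.05):
    "upright jar caps: connected regions of the height map"
    W=s['W'];m=((W[...,2]>lo)&(W[...,2]<hi)&(s['z_map']>0.05)).astype(np.uint8)
    n,L,st,c=cv2.connectedComponentsWithStats(m)
    for i in range(1,n):
        if st[i,4]<30: continue
        (x,y),d,a=cv2.minAreaRect(W[L==i][:,:2].astype(np.float32))
        if max(d)<.045 and min(d)>.015: print('blob',c[i].round(0),'xy',round(x,4),round(y,4),'size',np.round(d,3),'z',np.median(W[L==i][:,2]).round(3),st[i,4])
E
python3 - <<'E'
from h import *
tilt(); s=snap('wrist','w2.png'); blobs(s)
E
```

```text
t 4.55 pos [ 0.5195 -0.4762  0.2462] x [0.141 0.99  0.001] y [ 0.99  -0.141 -0.   ] z [-0.     0.001 -1.   ] op 1.0 ff 0.0 F [ 1.  -0.2 -0.1]
blob [276.  91.] xy 0.557 -0.3795 size [0.029 0.028] z 0.042 476
blob [221. 140.] xy 0.4794 -0.429 size [0.029 0.029] z 0.042 419
```

View pics/w2.png

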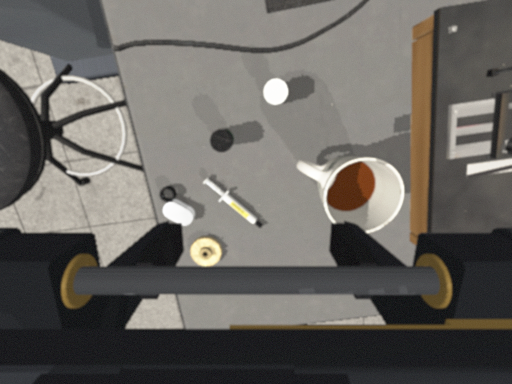

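Run:
```python
from h import *
s=snap('wrist'); 
for u,v in [(352,157),(322,176),(300,166)]: print(atz(s,u,v,.095))
go((.557,-.3795,.028),YAW)
```

```text
[ 0.62924557 -0.46442321  0.095     ]
[ 0.59434548 -0.4814706   0.095     ]
[ 0.57055201 -0.46647712  0.095     ]
shift [100.2  23.1 218.4] turn [ 0.  -0.   0.3]
```

>>> move_arm --pt "55 15 20 0 0 0 0" --pt "100 23 60 0 0 0 0" --pt "100 23 120 0 0 0 0" --pt "100 23 175 0 0 0 0" --pt "100 23 210 0 0 0 0"

```text
clock: 5.28
tool_pos: [0.5556, -0.3797, 0.0335]
eef_rot: [0.755, 0.656, -0.001, -0.002]
contact_force: [0.7, 0.2, 0.3]
opening: 1.0
finger_force: 0.0
```

>>> move_arm --pt "0 0 8 0 0 0 0" --pt "0 0 8 0 0 0 0.6" --pt "0 0 8 0 0 0 1" --pt "0 0 8 0 0 0 1" --pt "0 0 8 0 0 0 1" --newtons 20

```text
clock: 5.9
tool_pos: [0.5569, -0.3823, 0.0287]
eef_rot: [0.756, 0.655, 0.0, 0.001]
contact_force: [-0.1, -0.5, -0.1]
opening: 0.57
finger_force: 0.0
```

>>> move_arm --pt "0 0 0 0 0 0 1" --pt "0 0 -30 0 0 0 1" --pt "0 0 -80 0 0 0 1" --pt "0 0 -140 0 0 0 1" --pt "0 0 -170 0 0 0 1"

```text
clock: 6.52
tool_pos: [0.5579, -0.3824, 0.2015]
eef_rot: [0.756, 0.655, 0.001, 0.002]
contact_force: [0.7, -1.0, -0.3]
opening: 0.013
finger_force: 0.0
```

Run:
```python
from h import *
tilt(); go(S(-.032,.02,.21),YAW)
```

```text
t 6.53 pos [ 0.5579 -0.3824  0.2015] x [ 0.142  0.99  -0.001] y [ 0.99  -0.142  0.005] z [ 0.005 -0.002 -1.   ] op 0.013 ff 0.0 F [ 0.7 -1.  -0.3]
shift [289.2 -91.6  -9.3] turn [0.3 0.1 0.1]
```

>>> move_arm --pt "0 0 0 0 0 0 0.3" --pt "0 0 0 0 0 0 0.3" --pt "0 0 0 0 0 0 0.3" --pt "0 0 0 0 0 0 0.3" --pt "0 0 0 0 0 0 0.3"

```text
clock: 7.15
tool_pos: [0.5563, -0.3818, 0.197]
eef_rot: [0.756, 0.655, -0.0, -0.0]
contact_force: [-0.4, 0.2, -0.8]
opening: 0.554
finger_force: 0.0
```

Run:
```python
from h import *
tilt(); s=snap('wrist','w3.png'); blobs(s); snap_t=snap('top'); blobs(snap_t)
```

```text
t 7.15 pos [ 0.5563 -0.3818  0.197 ] x [0.142 0.99  0.   ] y [ 0.99  -0.142 -0.001] z [-0.001  0.001 -1.   ] op 0.554 ff 0.0 F [-0.4  0.2 -0.8]
blob [257. 176.] xy 0.5569 -0.3792 size [0.029 0.029] z 0.042 519
blob [339. 181.] xy 0.5549 -0.3805 size [0.026 0.027] z 0.041 42
blob [177. 206.] xy 0.4609 0.2922 size [0.029 0.025] z 0.041 44
blob [202. 217.] xy 0.4137 0.1871 size [0.025 0.025] z 0.042 40
```

Jar undisturbed. Descend 169 mm and close with more time.

>>> move_arm --pt "2 0 60 0 0 0 0.3" --pt "2 0 120 0 0 0 0.3" --pt "2 0 160 0 0 0 0.3" --pt "2 0 169 0 0 0 0.3" --pt "2 0 169 0 0 0 1"

```text
clock: 7.88
tool_pos: [0.5574, -0.3802, 0.0294]
eef_rot: [0.756, 0.655, 0.0, 0.0]
contact_force: [0.2, -0.0, 0.4]
opening: 0.61
finger_force: 0.0
```

>>> move_arm --pt "0 0 0 0 0 0 1" --pt "0 0 0 0 0 0 1" --pt "0 0 0 0 0 0 1" --pt "0 0 0 0 0 0 1" --pt "0 0 0 0 0 0 1"

```text
clock: 8.5
tool_pos: [0.5576, -0.3806, 0.0302]
eef_rot: [0.756, 0.655, 0.0, 0.001]
contact_force: [-0.6, 0.4, 7.3]
opening: 0.316
finger_force: 20.0
```

>>> move_arm --pt "0 0 -10 0 0 0 1" --pt "0 0 -50 0 0 0 1" --pt "0 0 -100 0 0 0 1" --pt "0 0 -150 0 0 0 1" --pt "0 0 -170 0 0 0 1"

```text
clock: 9.12
tool_pos: [0.5581, -0.3804, 0.2027]
eef_rot: [0.756, 0.655, 0.001, 0.002]
contact_force: [0.0, -0.7, -1.7]
opening: 0.322
finger_force: 20.0
```

Run:
```python
from h import *
tilt(); go(S(-.032,-.01,.21),YAW)
```

```text
t 9.12 pos [ 0.5581 -0.3804  0.2027] x [ 0.142  0.99  -0.002] y [ 0.99  -0.142  0.005] z [ 0.005 -0.002 -1.   ] op 0.322 ff 19.999817498173798 F [ 0.  -0.7 -1.7]
shift [257.2 -91.6  -8.2] turn [0.3 0.1 0.1]
```

>>> move_arm --pt "257 -92 -8 0 0 0 1" --pt "257 -92 -8 0 0 0 1" --pt "257 -92 -8 0 0 0 1" --pt "257 -92 -8 0 0 0 1" --pt "257 -92 -8 0 0 0 1" --newtons 30

```text
clock: 9.75
tool_pos: [0.5011, -0.108, 0.2076]
eef_rot: [0.753, 0.657, 0.0, -0.001]
contact_force: [0.8, -0.4, -1.2]
opening: 0.319
finger_force: 30.0
```

Run:
```python
from h import *
tilt(); s=snap('wrist','w4.png')
W=s['W']
# pocket floors (~0.035)
K=(np.abs(W[...,2]-.035)<.006).astype(np.uint8)
n,L,st,c=cv2.connectedComponentsWithStats(K)
for i in range(1,n):
    if st[i,4]>150:
        a=W[L==i]; q=np.array([inS(w) for w in a]); print(c[i].round(),st[i,4],'S centre',q.mean(0).round(4),'min',q.min(0).round(3),'max',q.max(0).round(3),'z',a[:,2].mean().round(4))
```

```text
t 9.75 pos [ 0.5011 -0.108   0.2076] x [0.135 0.991 0.002] y [ 0.991 -0.135 -0.   ] z [-0.     0.002 -1.   ] op 0.319 ff 29.999373544414993 F [ 0.8 -0.4 -1.2]
[260.  94.] 1361 S centre [-0.0322  0.0885] min [-0.052  0.068] max [-0.012  0.108] z 0.0349
[319.  95.] 1289 S centre [0.0341 0.0887] min [0.014 0.068] max [0.052 0.108] z 0.035
[260. 137.] 1219 S centre [-0.0324  0.0415] min [-0.052  0.022] max [-0.012  0.062] z 0.0349
[316. 137.] 1154 S centre [0.0341 0.0418] min [0.015 0.022] max [0.053 0.061] z 0.035
[454. 308.] 319 S centre [ 0.2454 -0.1928] min [ 0.234 -0.23 ] max [ 0.274 -0.177] z 0.0349
```

View pics/w4.png

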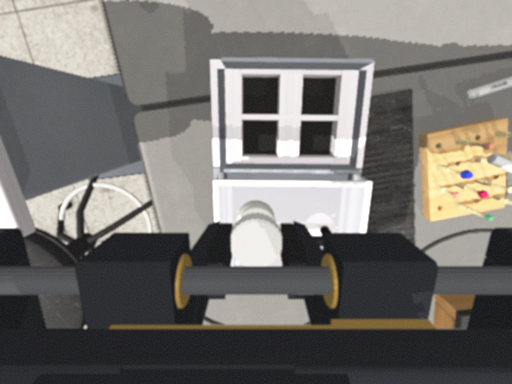

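Run:
```python
from h import *
go(S(.033,.088,.13),YAW);go(S(.033,.088,.066),YAW)
```

```text
shift [90.8 69.9 78. ] turn [-0.  -0.2  0.6]
shift [ 90.6  69.9 142. ] turn [-0.  -0.2  0.6]
```

>>> move_arm --pt "45 35 10 0 0 0.6 1" --pt "91 70 40 0 0 0.6 1" --pt "91 70 70 0 0 0.6 1" --pt "91 70 75 0 0 0.6 1" --pt "91 70 75 0 0 0.6 1"

```text
clock: 10.42
tool_pos: [0.584, -0.0339, 0.132]
eef_rot: [0.76, 0.651, -0.001, 0.0]
contact_force: [1.1, 0.1, -0.3]
opening: 0.318
finger_force: 30.0
```

Run:
```python
from h import *
tilt(); go(S(.033,.088,.067),YAW)
```

```text
t 10.43 pos [ 0.584  -0.0339  0.132 ] x [ 0.154  0.988 -0.001] y [ 0.988 -0.154 -0.   ] z [-0.001 -0.001 -1.   ] op 0.318 ff 29.99981210916303 F [ 1.1  0.1 -0.3]
shift [ 8.4 -2.9 65. ] turn [-0.   0.1 -0.5]
```

>>> move_arm --pt "8 -3 30 0 0 -0.5 1" --pt "8 -3 30 0 0 -0.5 1" --pt "8 -3 30 0 0 -0.5 1" --pt "8 -3 30 0 0 -0.5 1"

```text
clock: 10.92
tool_pos: [0.5835, -0.0247, 0.1031]
eef_rot: [0.756, 0.654, 0.001, 0.001]
contact_force: [-0.4, -1.0, -0.5]
opening: 0.314
finger_force: 30.0
```

Run:
```python
from h import *
tilt(); go(S(.033,.088,.067),YAW)
```

```text
t 10.93 pos [ 0.5835 -0.0247  0.1031] x [0.145 0.989 0.   ] y [ 0.989 -0.145  0.002] z [ 0.002 -0.    -1.   ] op 0.314 ff 29.999744775414 F [-0.4 -1.  -0.5]
shift [-0.6 -1.1 36.1] turn [ 0.1 -0.  -0. ]
```

>>> move_arm --pt "0 -1 15 0 0 0 1" --pt "0 -1 28 0 0 0 1" --pt "0 -1 36 0 0 0 1" --pt "0 -1 37 0 0 0 1"

```text
clock: 11.42
tool_pos: [0.581, -0.0239, 0.0648]
eef_rot: [0.756, 0.655, -0.001, -0.0]
contact_force: [-4.3, -0.5, 13.5]
opening: 0.318
finger_force: 30.0
```

Run:
```python
from h import *
tilt()
```

```text
t 11.43 pos [ 0.581  -0.0239  0.0648] x [ 0.143  0.99  -0.001] y [ 0.99  -0.143 -0.001] z [-0.001 -0.001 -1.   ] op 0.318 ff 30.002105859533216 F [-4.3 -0.5 13.5]
```

>>> move_arm --pt "0 0 -1 0 0 0 0.42" --pt "0 0 -1 0 0 0 0.42" --pt "0 0 -1 0 0 0 0.42" --pt "0 0 -1 0 0 0 0.42" --pt "0 0 -20 0 0 0 0.42"

```text
clock: 12.05
tool_pos: [0.5805, -0.024, 0.0837]
eef_rot: [0.756, 0.655, -0.001, -0.001]
contact_force: [-0.0, 0.1, 1.3]
opening: 0.578
finger_force: 0.0
```

>>> move_arm --pt "0 0 -40 0 0 0 0.42" --pt "0 0 -100 0 0 0 0.42" --pt "0 0 -140 0 0 0 0.42" --pt "0 0 -140 0 0 0 0.3"

```text
clock: 12.55
tool_pos: [0.5837, -0.0236, 0.228]
eef_rot: [0.756, 0.654, 0.003, 0.002]
contact_force: [-1.0, 0.3, -0.2]
opening: 0.668
finger_force: 0.0
```

Run:
```python
from h import *
tilt(); s=snap('wrist'); W=s['W']
blobs(s,.068,.086)
t=snap('top'); blobs(t)
go((.505,-.40,.22),YAW)
```

```text
t 12.55 pos [ 0.5837 -0.0236  0.228 ] x [0.144 0.99  0.001] y [ 0.99  -0.144  0.007] z [ 0.007  0.    -1.   ] op 0.668 ff 0.0 F [-1.   0.3 -0.2]
blob [253. 179.] xy 0.5799 -0.0226 size [0.029 0.029] z 0.077 536
blob [352. 199.] xy 0.4778 -0.4306 size [0.029 0.025] z 0.041 44
blob [176. 206.] xy 0.4611 0.2923 size [0.027 0.026] z 0.041 41
blob [202. 217.] xy 0.4138 0.1874 size [0.025 0.026] z 0.041 40
shift [-382.8  -21.5    4.7] turn [-0.  0.  0.]
```

>>> move_arm --pt "-300 -32 5 0 0 0 0.3" --pt "-300 -32 5 0 0 0 0.3" --pt "-300 -32 5 0 0 0 0.3" --pt "-300 -32 5 0 0 0 0.3" --pt "-300 -32 5 0 0 0 0.3"

```text
clock: 13.28
tool_pos: [0.5045, -0.3187, 0.2175]
eef_rot: [0.757, 0.654, -0.001, -0.002]
contact_force: [1.0, 1.0, 0.3]
opening: 0.698
finger_force: 0.0
```

>>> move_arm --pt "-60 -6 20 0 0 0 0.3" --pt "-116 -12 40 0 0 0 0.3" --pt "-116 -12 40 0 0 0 0.3" --pt "-116 -12 40 0 0 0 0.3"

```text
clock: 13.78
tool_pos: [0.478, -0.4279, 0.1781]
eef_rot: [0.756, 0.655, 0.0, -0.002]
contact_force: [1.3, 0.6, 0.8]
opening: 0.699
finger_force: 0.0
```

Run:
```python
from h import *
tilt(); s=snap('wrist'); blobs(s); go((.4794,-.429,.029),YAW)
```

```text
t 13.78 pos [ 0.478  -0.4279  0.1781] x [0.143 0.99  0.003] y [ 0.99  -0.143 -0.002] z [-0.002  0.003 -1.   ] op 0.699 ff 0.0 F [1.3 0.6 0.8]
blob [258. 183.] xy 0.4793 -0.429 size [0.029 0.029] z 0.042 580
blob [429. 225.] xy 0.6617 -0.5103 size [0.038 0.024] z 0.038 450
shift [ -2.1   0.8 149.9] turn [-0.  -0.1  0.2]
```

>>> move_arm --pt "-1 1 60 0 0 0 0.3" --pt "-1 1 115 0 0 0 0.3" --pt "-1 1 140 0 0 0 0.3" --pt "-1 1 149 0 0 0 0.3" --pt "-1 1 149 0 0 0 1" --newtons 30

```text
clock: 14.45
tool_pos: [0.4802, -0.4294, 0.0313]
eef_rot: [0.756, 0.655, 0.0, 0.0]
contact_force: [1.0, -0.2, 0.8]
opening: 0.616
finger_force: 0.0
```

>>> move_arm --pt "0 0 0 0 0 0 1" --pt "0 0 0 0 0 0 1" --pt "0 0 0 0 0 0 1" --pt "0 0 0 0 0 0 1" --pt "0 0 0 0 0 0 1"

```text
clock: 15.08
tool_pos: [0.4797, -0.4309, 0.0318]
eef_rot: [0.756, 0.654, 0.0, 0.001]
contact_force: [-0.4, -0.0, 6.0]
opening: 0.323
finger_force: 30.0
```

>>> move_arm --pt "0 0 -10 0 0 0 1" --pt "0 0 -50 0 0 0 1" --pt "0 0 -100 0 0 0 1" --pt "0 0 -150 0 0 0 1" --pt "0 0 -165 0 0 0 1"

```text
clock: 15.7
tool_pos: [0.4807, -0.4312, 0.1995]
eef_rot: [0.756, 0.654, 0.001, 0.003]
contact_force: [0.3, 0.4, -0.8]
opening: 0.319
finger_force: 30.0
```

Run:
```python
from h import *
tilt(); go(S(-.032,.088,.19),YAW)
```

```text
t 15.7 pos [ 0.4807 -0.4312  0.1995] x [ 0.144  0.99  -0.002] y [ 0.99  -0.144  0.005] z [ 0.005 -0.003 -1.   ] op 0.319 ff 29.99913653038675 F [ 0.3  0.4 -0.8]
shift [416.4 -22.8   8.4] turn [0.3 0.1 0. ]
```

>>> move_arm --pt "300 -16 0 0 0 0 1" --pt "300 -16 0 0 0 0 1" --pt "300 -16 0 0 0 0 1" --pt "300 -16 0 0 0 0 1" --pt "300 -16 0 0 0 0 1"

```text
clock: 16.32
tool_pos: [0.5056, -0.1285, 0.1951]
eef_rot: [0.756, 0.655, -0.0, -0.001]
contact_force: [1.0, -0.3, 0.1]
opening: 0.324
finger_force: 30.0
```

>>> move_arm --pt "60 -3 10 0 0 0 1" --pt "114 -6 50 0 0 0 1" --pt "114 -6 90 0 0 0 1" --pt "114 -6 90 0 0 0 1" --pt "114 -6 90 0 0 0 1"

```text
clock: 16.95
tool_pos: [0.5169, -0.0186, 0.1063]
eef_rot: [0.757, 0.654, -0.0, 0.0]
contact_force: [0.7, 0.1, 0.1]
opening: 0.323
finger_force: 30.0
```

Run:
```python
from h import *
tilt(); go(S(-.032,.087,.068),YAW)
```

```text
t 16.95 pos [ 0.5169 -0.0186  0.1063] x [ 0.145  0.989 -0.001] y [ 0.989 -0.145  0.   ] z [ 0.    -0.001 -1.   ] op 0.323 ff 29.99906651180936 F [0.7 0.1 0.1]
shift [ 1.9  0.7 38.3] turn [ 0.  0. -0.]
```

>>> move_arm --pt "1 1 18 0 0 0 1" --pt "1 1 32 0 0 0 1" --pt "1 1 39 0 0 0 1" --pt "1 1 40 0 0 0 1" --pt "1 1 40 0 0 0 1"

```text
clock: 17.58
tool_pos: [0.518, -0.0174, 0.0666]
eef_rot: [0.756, 0.654, -0.0, 0.001]
contact_force: [-1.9, -0.5, 4.8]
opening: 0.327
finger_force: 30.0
```

>>> move_arm --pt "0 0 -1 0 0 0 0.45" --pt "0 0 -1 0 0 0 0.45" --pt "0 0 -1 0 0 0 0.45" --pt "0 0 -1 0 0 0 0.45" --pt "0 0 -20 0 0 0 0.45"

```text
clock: 18.2
tool_pos: [0.517, -0.0167, 0.0849]
eef_rot: [0.756, 0.655, -0.001, -0.001]
contact_force: [-0.2, -0.4, -1.0]
opening: 0.55
finger_force: 0.0
```

>>> move_arm --pt "0 0 -40 0 0 0 0.42" --pt "0 0 -100 0 0 0 0.42" --pt "0 0 -140 0 0 0 0.42" --pt "0 0 -140 0 0 0 0.3"

```text
clock: 18.7
tool_pos: [0.5198, -0.0164, 0.2285]
eef_rot: [0.756, 0.654, 0.003, 0.002]
contact_force: [0.7, 0.1, -0.1]
opening: 0.671
finger_force: 0.0
```

Run:
```python
from h import *
tilt(); s=snap('wrist'); W=s['W']
blobs(s,.068,.086)
t=snap('top'); blobs(t); blobs(t,.068,.086)
go((.4138,.187,.19),YAW);go((.461,.292,.19),YAW)
```

```text
t 18.7 pos [ 0.5198 -0.0164  0.2285] x [0.144 0.99  0.001] y [ 0.99  -0.144  0.006] z [ 0.006  0.    -1.   ] op 0.671 ff 0.0 F [ 0.7  0.1 -0.1]
blob [308. 177.] xy 0.5798 -0.0227 size [0.029 0.029] z 0.077 549
blob [254. 179.] xy 0.5177 -0.0156 size [0.029 0.029] z 0.077 525
blob [177. 206.] xy 0.4615 0.292 size [0.028 0.025] z 0.042 41
blob [202. 217.] xy 0.4138 0.1878 size [0.026 0.025] z 0.041 41
blob [358.  64.] xy 1.034 -0.4632 size [0.036 0.023] z 0.074 44
shift [ 187.  -132.1   35.4] turn [-0.  0.  0.]
shift [ 297.7 -100.4   35.3] turn [-0.  0.  0.]
```

>>> move_arm --pt "187 -132 10 0 0 0 0.3" --pt "187 -132 10 0 0 0 0.3" --pt "187 -132 10 0 0 0 0.3" --pt "187 -132 40 0 0 0 0.3" --pt "187 -132 40 0 0 0 0.3"

```text
clock: 19.42
tool_pos: [0.4103, 0.19, 0.1832]
eef_rot: [0.753, 0.658, -0.003, -0.002]
contact_force: [0.5, -1.0, 0.2]
opening: 0.702
finger_force: 0.0
```

Run:
```python
from h import *
tilt(); s=snap('wrist'); blobs(s); go((.4138,.187,.030),YAW)
t=snap('top');W=t['W'];m=(W[...,2]>.06)&(W[...,0]>.45)&(W[...,0]<.62)&(W[...,1]>.05)&(W[...,1]<.45)&(t['z_map']>0)
for y in np.arange(.05,.45,.03):
    k=m&(abs(W[...,1]-y)<.015)
    if k.any(): print(round(y,2),'min x',W[k][:,0].min().round(3),'h',W[k][:,2].max().round(2))
```

```text
t 19.43 pos [0.4103 0.19   0.1832] x [ 0.134  0.991 -0.002] y [ 0.991 -0.134 -0.006] z [-0.006 -0.001 -1.   ] op 0.702 ff 0.0 F [ 0.5 -1.   0.2]
blob [295.  74.] xy 0.4616 0.2939 size [0.029 0.029] z 0.042 761
blob [260. 180.] xy 0.4137 0.1906 size [0.03  0.028] z 0.042 560
shift [-1.000e-01  2.600e+00  1.539e+02] turn [-0.2  0.2  0.3]
0.11 min x 0.607 h 0.47
0.14 min x 0.45 h 0.49
0.17 min x 0.45 h 0.57
0.2 min x 0.451 h 0.56
0.23 min x 0.56 h 0.63
0.26 min x 0.549 h 0.63
0.29 min x 0.542 h 0.63
0.32 min x 0.521 h 0.69
0.35 min x 0.521 h 0.69
0.38 min x 0.541 h 0.16
0.41 min x 0.526 h 0.16
0.44 min x 0.522 h 0.16
```

>>> move_arm --pt "1 3 60 0 0 0 0.3" --pt "1 3 115 0 0 0 0.3" --pt "1 3 145 0 0 0 0.3" --pt "1 3 153 0 0 0 0.3" --pt "1 3 153 0 0 0 1" --newtons 30

```text
clock: 20.15
tool_pos: [0.4179, 0.1869, 0.0329]
eef_rot: [0.757, 0.654, -0.0, 0.0]
contact_force: [-0.1, 0.7, -0.1]
opening: 0.614
finger_force: 0.0
```

>>> move_arm --pt "0 0 0 0 0 0 1" --pt "0 0 0 0 0 0 1" --pt "0 0 0 0 0 0 1" --pt "0 0 0 0 0 0 1" --pt "0 0 0 0 0 0 1"

```text
clock: 20.78
tool_pos: [0.4177, 0.188, 0.0334]
eef_rot: [0.756, 0.654, 0.001, 0.0]
contact_force: [-0.7, 0.2, 6.4]
opening: 0.32
finger_force: 30.0
```

>>> move_arm --pt "0 0 -10 0 0 0 1" --pt "0 0 -50 0 0 0 1" --pt "0 0 -100 0 0 0 1" --pt "0 0 -140 0 0 0 1" --pt "0 0 -150 0 0 0 1"

```text
clock: 21.4
tool_pos: [0.4182, 0.188, 0.1851]
eef_rot: [0.756, 0.654, 0.002, 0.001]
contact_force: [-0.2, -0.0, -1.1]
opening: 0.325
finger_force: 30.0
```

Run:
```python
from h import *
tilt(); go(S(.033,.042,.19),YAW)
```

```text
t 21.4 pos [0.4182 0.188  0.1851] x [0.144 0.99  0.002] y [ 0.99  -0.144  0.003] z [ 0.004  0.002 -1.   ] op 0.325 ff 29.99994385172613 F [-0.2 -0.  -1.1]
shift [-233.3  193.2   -4.7] turn [ 0.2 -0.1  0. ]
```

>>> move_arm --pt "-60 20 -5 0 0 0 1" --pt "-120 50 -5 0 0 0 1" --pt "-175 85 -5 0 0 0 1" --pt "-210 130 -5 0 0 0 1" --pt "-233 180 -5 0 0 0 1"

```text
clock: 22.02
tool_pos: [0.5615, -0.0722, 0.1866]
eef_rot: [0.757, 0.653, -0.002, -0.0]
contact_force: [1.6, 1.2, -0.2]
opening: 0.323
finger_force: 30.0
```

>>> move_arm --pt "-2 13 40 0 0 0 1" --pt "-2 13 70 0 0 0 1" --pt "-2 13 70 0 0 0 1" --pt "-2 13 70 0 0 0 1"

```text
clock: 22.52
tool_pos: [0.5746, -0.0721, 0.1182]
eef_rot: [0.756, 0.655, 0.0, 0.0]
contact_force: [0.9, 0.1, -1.6]
opening: 0.318
finger_force: 30.0
```

Run:
```python
from h import *
tilt(); go(S(.033,.040,.069),YAW)
```

```text
t 22.52 pos [ 0.5746 -0.0721  0.1182] x [0.143 0.99  0.   ] y [ 0.99  -0.143  0.   ] z [ 0. -0. -1.] op 0.318 ff 29.99981170403771 F [ 0.9  0.1 -1.6]
shift [-0.5  0.9 49.2] turn [ 0.  -0.   0.1]
```

>>> move_arm --pt "0 1 20 0 0 0 1" --pt "0 1 38 0 0 0 1" --pt "0 1 47 0 0 0 1" --pt "0 1 50 0 0 0 1" --pt "0 1 51 0 0 0 1"

```text
clock: 23.15
tool_pos: [0.5753, -0.0724, 0.0683]
eef_rot: [0.756, 0.655, -0.0, 0.0]
contact_force: [-5.8, 0.4, 15.5]
opening: 0.322
finger_force: 30.0
```

>>> move_arm --pt "0 0 -1 0 0 0 0.45" --pt "0 0 -1 0 0 0 0.45" --pt "0 0 -1 0 0 0 0.45" --pt "0 0 -1 0 0 0 0.45" --pt "0 0 -20 0 0 0 0.45"

```text
clock: 23.78
tool_pos: [0.5745, -0.0726, 0.0862]
eef_rot: [0.756, 0.654, -0.001, -0.001]
contact_force: [-0.2, 0.0, 0.3]
opening: 0.55
finger_force: 0.0
```

>>> move_arm --pt "0 0 -40 0 0 0 0.42" --pt "0 0 -100 0 0 0 0.42" --pt "0 0 -140 0 0 0 0.42" --pt "0 0 -140 0 0 0 0.3"

```text
clock: 24.28
tool_pos: [0.5778, -0.0721, 0.2313]
eef_rot: [0.756, 0.654, 0.003, 0.003]
contact_force: [0.0, -0.9, -0.8]
opening: 0.672
finger_force: 0.0
```

Run:
```python
from h import *
tilt(); s=snap('wrist'); W=s['W']
blobs(s,.068,.086)
t=snap('top'); blobs(t)
go((.4616,.293,.20),YAW);go((.4616,.293,.20),171.7)
```

```text
t 24.27 pos [ 0.5778 -0.0721  0.2313] x [0.144 0.99  0.001] y [ 0.99  -0.144  0.008] z [ 0.008 -0.    -1.   ] op 0.672 ff 0.0 F [ 0.  -0.9 -0.8]
blob [255. 134.] xy 0.5846 -0.0209 size [0.029 0.029] z 0.077 561
blob [196. 138.] xy 0.5179 -0.0161 size [0.028 0.03 ] z 0.077 594
blob [250. 177.] xy 0.5712 -0.0695 size [0.029 0.029] z 0.077 518
blob [177. 206.] xy 0.4611 0.2925 size [0.027 0.028] z 0.041 40
shift [ 345.7 -165.1   27.2] turn [0. 0. 0.]
shift [ 345.7 -165.1   27.2] turn [  0.    0.1 -90. ]
```

>>> move_arm --pt "0 -60 10 0 0 -10 0.3" --pt "40 -110 20 0 0 -20 0.3" --pt "95 -135 27 0 0 -30 0.3" --pt "150 -165 27 0 0 -40 0.3" --pt "210 -165 27 0 0 -50 0.3"

```text
clock: 25.0
tool_pos: [0.4393, 0.1591, 0.1987]
eef_rot: [0.405, 0.914, -0.002, -0.001]
contact_force: [0.9, -0.5, 0.6]
opening: 0.697
finger_force: 0.0
```

Run:
```python
from h import *
tilt(); go((.4616,.293,.19),171.7)
```

```text
t 25.0 pos [0.4393 0.1591 0.1987] x [-0.672  0.741  0.   ] y [ 0.741  0.672 -0.005] z [-0.004 -0.004 -1.   ] op 0.697 ff 0.0 F [ 0.9 -0.5  0.6]
shift [ 84.3 106.5   8.1] turn [ -0.3  -0.1 -39.5]
```

>>> move_arm --pt "84 106 8 0 0 -39.5 0.3" --pt "84 106 8 0 0 -39.5 0.3" --pt "84 106 8 0 0 -39.5 0.3" --pt "84 106 8 0 0 -39.5 0.3" --pt "84 106 8 0 0 -39.5 0.3"

```text
clock: 25.62
tool_pos: [0.4647, 0.2916, 0.1902]
eef_rot: [0.077, 0.997, -0.001, -0.001]
contact_force: [-0.1, -0.2, -0.9]
opening: 0.701
finger_force: 0.0
```

Run:
```python
from h import *
tilt(); s=snap('wrist','w5.png'); blobs(s); go((.4616,.293,.031),171.7); print(r.get_state()['q'])
```

```text
t 25.62 pos [0.4647 0.2916 0.1902] x [-0.988  0.153  0.003] y [ 0.153  0.988 -0.002] z [-0.003 -0.001 -1.   ] op 0.701 ff 0.0 F [-0.1 -0.2 -0.9]
blob [259. 178.] xy 0.4607 0.2942 size [0.029 0.029] z 0.042 539
shift [  3.2   1.2 159.6] turn [-0.1 -0.1 -0.6]
[-0.12266051  0.80828073 -0.93082846  1.82413714  0.80018208  0.93997313
 -0.00236812]
```

View pics/w5.png

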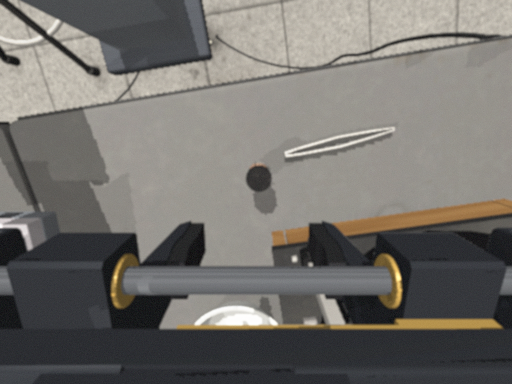

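>>> move_arm --pt "4 1 60 0 0 -0.5 0.3" --pt "4 1 115 0 0 -0.5 0.3" --pt "4 1 148 0 0 -0.5 0.3" --pt "4 1 159 0 0 -0.5 0.3" --pt "4 1 159 0 0 -0.5 1" --newtons 30

```text
clock: 26.3
tool_pos: [0.4617, 0.2937, 0.0328]
eef_rot: [0.072, 0.997, -0.0, -0.0]
contact_force: [0.3, -0.6, 0.2]
opening: 0.61
finger_force: 0.0
```

>>> move_arm --pt "0 0 0 0 0 0 1" --pt "0 0 0 0 0 0 1" --pt "0 0 0 0 0 0 1" --pt "0 0 0 0 0 0 1" --pt "0 0 0 0 0 0 1"

```text
clock: 26.92
tool_pos: [0.4623, 0.2943, 0.0336]
eef_rot: [0.072, 0.997, 0.0, 0.001]
contact_force: [0.8, -0.3, 6.0]
opening: 0.32
finger_force: 30.0
```

>>> move_arm --pt "0 0 -10 0 0 0 1" --pt "0 0 -50 0 0 0 1" --pt "0 0 -100 0 0 0 1" --pt "0 0 -140 0 0 0 1" --pt "0 0 -160 0 0 0 1"

```text
clock: 27.55
tool_pos: [0.4619, 0.2942, 0.1949]
eef_rot: [0.072, 0.997, 0.001, 0.001]
contact_force: [-0.6, -0.1, -1.0]
opening: 0.316
finger_force: 30.0
```

Run:
```python
from h import *
tilt(); go(S(-.032,.08,.19),YAW)
```

```text
t 27.55 pos [0.4619 0.2942 0.1949] x [-0.99   0.143 -0.002] y [0.143 0.99  0.002] z [ 0.002  0.001 -1.   ] op 0.316 ff 29.9685799569761 F [-0.6 -0.1 -1. ]
shift [-100.  -306.8    4.6] turn [ 0.2 -0.  90.1]
```

>>> move_arm --pt "5 -60 0 0 0 10 1" --pt "5 -120 0 0 0 20 1" --pt "0 -180 0 0 0 30 1" --pt "-20 -240 0 0 0 40 1" --pt "-50 -290 0 0 0 50 1"

```text
clock: 28.18
tool_pos: [0.4683, -0.003, 0.1923]
eef_rot: [0.489, 0.872, -0.001, -0.001]
contact_force: [1.2, 0.7, -0.8]
opening: 0.321
finger_force: 30.0
```

Run:
```python
from h import *
tilt(); go(S(-.032,.041,.15),YAW)
```

```text
t 28.18 pos [ 0.4683 -0.003   0.1923] x [-0.522  0.853  0.   ] y [ 0.853  0.522 -0.003] z [-0.002 -0.001 -1.   ] op 0.321 ff 29.966296537904782 F [ 1.2  0.7 -0.8]
shift [-73.    5.8  42.3] turn [-0.1  0.  39.8]
```

>>> move_arm --pt "-30 3 0 0 0 10 1" --pt "-60 5 10 0 0 20 1" --pt "-73 6 30 0 0 30 1" --pt "-73 6 40 0 0 39.8 1" --pt "-73 6 42 0 0 39.8 1"

```text
clock: 28.8
tool_pos: [0.5122, -0.0595, 0.1497]
eef_rot: [0.754, 0.656, -0.001, -0.001]
contact_force: [0.8, -0.2, -0.3]
opening: 0.316
finger_force: 30.0
```

>>> move_arm --pt "0 0 25 0 0 0 1" --pt "0 0 40 0 0 0 1" --pt "0 0 40 0 0 0 1" --pt "0 0 40 0 0 0 1"

```text
clock: 29.3
tool_pos: [0.5134, -0.0591, 0.1112]
eef_rot: [0.755, 0.656, 0.0, 0.0]
contact_force: [0.9, 0.2, -0.0]
opening: 0.319
finger_force: 30.0
```

Run:
```python
from h import *
tilt(); go(S(-.032,.041,.069),YAW)
```

```text
t 29.3 pos [ 0.5134 -0.0591  0.1112] x [0.139 0.99  0.   ] y [ 0.99  -0.139  0.001] z [ 0.001  0.    -1.   ] op 0.319 ff 29.968493757969554 F [ 0.9  0.2 -0. ]
shift [-3.4 -1.7 42.2] turn [ 0.  -0.   0.3]
```

>>> move_arm --pt "-3 -1 10 0 0 0 1" --pt "-3 -1 27 0 0 0 1" --pt "-3 -1 38 0 0 0 1" --pt "-3 -1 42 0 0 0 1" --pt "-3 -1 43 0 0 0 1"

```text
clock: 29.92
tool_pos: [0.5114, -0.0622, 0.0685]
eef_rot: [0.755, 0.656, -0.0, 0.0]
contact_force: [-4.1, -0.8, 15.3]
opening: 0.318
finger_force: 30.1
```

>>> move_arm --pt "0 0 -1 0 0 0 0.45" --pt "0 0 -1 0 0 0 0.45" --pt "0 0 -1 0 0 0 0.45" --pt "0 0 -1 0 0 0 0.45" --pt "0 0 -20 0 0 0 0.45"

```text
clock: 30.55
tool_pos: [0.5108, -0.0621, 0.087]
eef_rot: [0.755, 0.656, -0.001, -0.001]
contact_force: [0.9, 0.3, 0.0]
opening: 0.553
finger_force: 0.0
```

>>> move_arm --pt "0 0 -40 0 0 0 0.5" --pt "-20 0 -100 0 0 0 1" --pt "-80 20 -140 0 0 0 1" --pt "-120 30 -140 0 0 0 1" --pt "-120 30 -140 0 0 0 1"

```text
clock: 31.18
tool_pos: [0.5243, -0.191, 0.2278]
eef_rot: [0.758, 0.652, -0.001, 0.002]
contact_force: [0.2, 0.1, -0.7]
opening: 0.072
finger_force: 0.0
```

Run:
```python
from h import *
tilt(); s=snap('wrist','w6.png'); W=s['W']
blobs(s,.068,.086)
t=snap('top'); blobs(t)
h=(W[...,2]>.115)&(W[...,2]<.14);h[240:]=0
q=W[h];print('handle',h.sum(),inS(q.mean(0)))
go(S(0,-.078,.113),YAW)
```

```text
t 31.18 pos [ 0.5243 -0.191   0.2278] x [ 0.149  0.989 -0.003] y [ 0.989 -0.149  0.001] z [ 0.001 -0.003 -1.   ] op 0.072 ff 0.0 F [ 0.2  0.1 -0.7]
blob [224.  12.] xy 0.5169 -0.0207 size [0.021 0.029] z 0.077 696
blob [291.   9.] xy 0.5833 -0.028 size [0.016 0.029] z 0.077 531
blob [284.  58.] xy 0.5707 -0.0699 size [0.03  0.029] z 0.077 755
blob [225.  60.] xy 0.5109 -0.0625 size [0.03  0.029] z 0.077 756
blob [457. 321.] xy 0.7683 -0.4319 size [0.031 0.018] z 0.07 225
handle 892 [-0.00043834 -0.04668157]
shift [  0.6   1.6 114.4] turn [-0.  -0.   0.2]
```

View pics/w6.png

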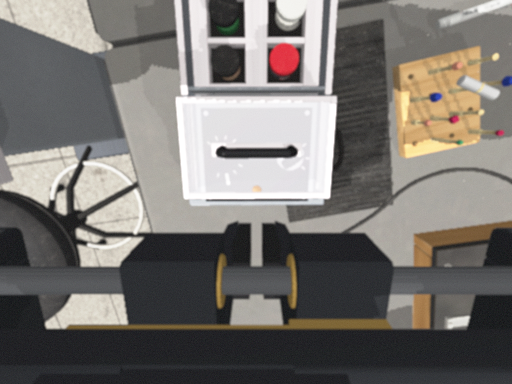

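>>> move_arm --pt "1 2 60 0 0 0 1" --pt "1 2 105 0 0 0 1" --pt "1 2 114 0 0 0 1" --pt "10 2 114 0 0 0 1" --pt "30 2 114 0 0 0 1"

```text
clock: 31.9
tool_pos: [0.5316, -0.1561, 0.1153]
eef_rot: [0.755, 0.655, 0.0, 0.001]
contact_force: [-0.3, -1.6, -1.7]
opening: 0.005
finger_force: 1.1
```

>>> move_arm --pt "20 0 0 0 0 0 1" --pt "40 0 0 0 0 0 1" --pt "60 0 0 0 0 0 1" --pt "80 0 0 0 0 0 1" --pt "96 0 0 0 0 0 1"

```text
clock: 32.52
tool_pos: [0.5456, -0.0594, 0.1157]
eef_rot: [0.755, 0.656, 0.001, 0.001]
contact_force: [-1.2, -2.0, 1.5]
opening: 0.005
finger_force: 1.0
```

>>> move_arm --pt "6 0 0 0 0 0 1" --pt "8 0 0 0 0 0 1" --pt "8 0 0 0 0 0 1"

```text
clock: 32.9
tool_pos: [0.5457, -0.0584, 0.1156]
eef_rot: [0.756, 0.654, -0.003, 0.004]
contact_force: [-1.8, -11.2, 8.2]
opening: 0.005
finger_force: 6.0
```

Run:
```python
from h import *
tilt(); st=r.get_state(); print(inS(st['tool_pos']))
```

```text
t 32.9 pos [ 0.5457 -0.0584  0.1156] x [ 0.144  0.989 -0.009] y [ 0.99  -0.144  0.002] z [ 0.001 -0.009 -1.   ] op 0.005 ff 5.960694998502731 F [ -1.8 -11.2   8.2]
[0.00151303 0.04982175]
```

>>> move_arm --pt "6 0 0 0 0 0 1" --pt "6 0 0 0 0 0 1" --pt "6 0 0 0 0 0 1"

```text
clock: 33.28
tool_pos: [0.5456, -0.0582, 0.1156]
eef_rot: [0.758, 0.652, -0.006, 0.006]
contact_force: [-2.4, -20.5, 12.1]
opening: 0.008
finger_force: 10.7
```

>>> move_arm --pt "-20 0 0 0 0 0 1" --pt "-60 -10 -60 0 0 0 1" --pt "-110 -30 -110 0 0 0 1" --pt "-150 -30 -120 0 0 0 0.5" --pt "-150 -30 -120 0 0 0 0.5"

```text
clock: 33.9
tool_pos: [0.4954, -0.1961, 0.2362]
eef_rot: [0.758, 0.652, 0.0, 0.003]
contact_force: [-0.0, 0.5, -0.4]
opening: 0.206
finger_force: 0.0
```

Run:
```python
from h import *
tilt(); s=snap('wrist'); W=s['W']
h=(W[...,2]>.115)&(W[...,2]<.14);h[240:]=0
q=W[h];print('handle',h.sum(),inS(q.mean(0)))
K=s['intrinsics']
def px(p): c=s['world_to_cam']@np.append(p,1);return (K@c[:3]/c[2])[:2]
d,k=px(S(-.04,-.06,.078)),px(S(.04,-.06,.078));print(d,k)
u=int((d[0]+k[0])/2);v=int(d[1]);crop(s,'pan.png',u-70,v-50,u+70,v+50,5)
print(u,v)
```

```text
t 33.9 pos [ 0.4954 -0.1961  0.2362] x [ 0.149  0.989 -0.003] y [ 0.989 -0.149  0.005] z [ 0.004 -0.004 -1.   ] op 0.206 ff 0.0 F [-0.   0.5 -0.4]
handle 1297 [-0.0013806   0.06293314]
[245.87574411 149.10718628] [316.15650773 148.77249002]
281 149
```

View pics/pan.png

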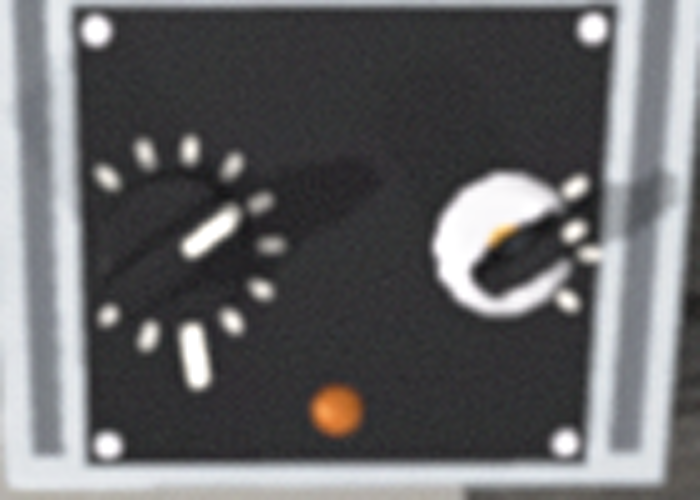

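```bash
cat >> h.py <<'E'
def knob(s,c,lo=.072,hi=.1,rad=.024):
    W=s['W'];q=np.linalg.norm(W[...,:2]-S(*c,0)[:2],axis=-1)
    m=(q<rad)&(W[...,2]>lo)&(W[...,2]<hi); m[245:]=0
    p=W[m];print(m.sum(),'ztop',np.percentile(p[:,2],95).round(4))
    top=p[p[:,2]>np.percentile(p[:,2],95)-.008]
    (x,y),(a,b),g=cv2.minAreaRect(top[:,:2].astype(np.float32))
    if a<b: g+=90;a,b=b,a
    mu=top[:,:2].mean(0);ev=np.linalg.eigh(np.cov(top[:,:2].T))[1][:,1]
    print('c',round(x,4),round(y,4),'S',inS((x,y)).round(4),'mean',mu.round(4),'size',round(a,3),round(b,3),'yaw',round(g,1),'pca',np.rad2deg(np.arctan2(ev[1],ev[0])).round(1)%180)
E
python3 - <<'E'
from h import *
s=snap('wrist'); knob(s,(-.04,-.06)); knob(s,(.04,-.06),rad=.02)
print(r.get_state()['q'].__repr__())
for n,p in [('mark',(195,355)),('m5',(271,245)),('m4',(260,202)),('m6',(262,290)),('m2',(190,150)),('off',(575,185)),('run',(590,253)),('start',(568,300)),('x',(573,232))]:
    w=atz(s,211+p[0]/5,99+p[1]/5,.055);c=inS(w)-(np.array([-.04,-.06]) if p[0]<400 else np.array([.04,-.06]));print(n,inS(w).round(4),np.rad2deg(np.arctan2(c[1],c[0])).round(1),np.hypot(*c).round(4))
E
```

```text
338 ztop 0.0911
c 0.4887 -0.1612 S [-0.0401 -0.0601] mean [ 0.4887 -0.1608] size 0.034 0.011 yaw 28.4 pca 28.0
241 ztop 0.0915
c 0.567 -0.1728 S [ 0.0391 -0.0603] mean [ 0.5668 -0.1723] size 0.025 0.009 yaw 26.7 pca 28.19999999999999
array([ 0.66951327,  0.6311322 , -0.63993716,  1.84077912,  0.49577078,
        0.8323626 , -0.3610803 ])
mark [-0.0363 -0.0845] -81.5 0.0248
m5 [-0.0176 -0.0573] 7.0 0.0225
m4 [-0.0204 -0.047 ] 33.6 0.0235
m6 [-0.0197 -0.0683] -22.2 0.0219
m2 [-0.0372 -0.0347] 83.8 0.0254
off [ 0.0556 -0.0429] 47.7 0.0231
run [ 0.0604 -0.0592] 2.2 0.0204
start [ 0.0558 -0.0707] -34.2 0.0191
x [ 0.0559 -0.0541] 20.3 0.0169
```

Run:
```python
from h import *
go((.4887,-.161,.13),28.2)
```

```text
shift [ 28.2 -11.5 104.7] turn [ 0.1 -0.1 53.7]
```

>>> move_arm --pt "28 -11 40 0 0 10.5 0.5" --pt "28 -11 80 0 0 21 0.5" --pt "28 -11 105 0 0 31.5 0.5" --pt "28 -11 105 0 0 42 0.5" --pt "28 -11 105 0 0 52.5 0.5"

```text
clock: 34.62
tool_pos: [0.4889, -0.1585, 0.128]
eef_rot: [0.967, 0.254, -0.0, -0.001]
contact_force: [-0.7, -0.1, 0.2]
opening: 0.499
finger_force: 0.0
```

>>> move_arm --pt "0 0 0 0 0 1.2 0.5" --pt "0 0 0 0 0 1.2 0.5" --pt "0 0 0 0 0 1.2 0.5"

```text
clock: 35.0
tool_pos: [0.4886, -0.1613, 0.1287]
eef_rot: [0.969, 0.245, 0.0, -0.0]
contact_force: [-0.5, 0.6, -0.4]
opening: 0.496
finger_force: 0.0
```

Run:
```python
from h import *
tilt();go((.4887,-.161,.069),28.2);print(r.get_state()['q'])
s=snap('wrist');knob(s,(-.04,-.06))
```

```text
t 35.0 pos [ 0.4886 -0.1613  0.1287] x [0.88  0.475 0.   ] y [ 0.475 -0.88  -0.   ] z [ 0.  0. -1.] op 0.496 ff 0.0 F [-0.5  0.6 -0.4]
shift [ 0.2 -0.2 59.7] turn [-0.  -0.   0.2]
[ 0.38634244  0.72855456 -0.25603704  1.99271168  0.38342117  0.46628715
 -1.22768454]
693 ztop 0.0912
c 0.4886 -0.1613 S [-0.0401 -0.0603] mean [ 0.4898 -0.1609] size 0.035 0.01 yaw 28.8 pca 29.30000000000001
```

>>> move_arm --pt "0 0 0 0 0 -10.5 0.5" --pt "0 0 0 0 0 -21 0.5" --pt "0 0 0 0 0 -31.5 0.5" --pt "0 0 0 0 0 -42 0.5" --pt "0 0 0 0 0 -52.5 0.5"

```text
clock: 35.67
tool_pos: [0.4885, -0.1621, 0.1288]
eef_rot: [0.76, 0.65, 0.0, 0.0]
contact_force: [0.1, 0.6, 0.1]
opening: 0.501
finger_force: 0.0
```

>>> move_arm --pt "0 0 0 0 0 -10.5 0.5" --pt "0 0 0 0 0 -21 0.5" --pt "0 0 0 0 0 -31.5 0.5" --pt "0 0 0 0 0 -42 0.5" --pt "0 0 0 0 0 -52.5 0.5"

```text
clock: 36.3
tool_pos: [0.4885, -0.1622, 0.1288]
eef_rot: [0.394, 0.919, -0.0, 0.0]
contact_force: [-0.5, -0.3, 0.3]
opening: 0.502
finger_force: 0.0
```

>>> move_arm --pt "0 0 0 0 0 -10.5 0.5" --pt "0 0 0 0 0 -21 0.5" --pt "0 0 0 0 0 -31.5 0.5" --pt "0 0 0 0 0 -42 0.5" --pt "0 0 0 0 0 -52.5 0.5"

```text
clock: 36.92
tool_pos: [0.4885, -0.1623, 0.1287]
eef_rot: [-0.053, 0.999, -0.0, 0.0]
contact_force: [-0.2, -1.3, -1.1]
opening: 0.5
finger_force: 0.0
```

>>> move_arm --pt "0 0 0 0 0 -10.5 0.6" --pt "0 0 0 0 0 -21 0.6" --pt "0 0 0 0 0 -22.5 0.6" --pt "0 0 0 0 0 -22.5 0.6"

```text
clock: 37.42
tool_pos: [0.4884, -0.1621, 0.1287]
eef_rot: [-0.243, 0.97, -0.0, 0.0]
contact_force: [0.1, -0.2, 0.8]
opening: 0.398
finger_force: 0.0
```

Run:
```python
from h import *
tilt();go((.4887,-.161,.069),208.2);print(r.get_state()['q'])
```

```text
t 37.42 pos [ 0.4884 -0.1621  0.1287] x [-0.882 -0.471 -0.   ] y [-0.471  0.882 -0.   ] z [ 0. -0. -1.] op 0.398 ff 0.0 F [ 0.1 -0.2  0.8]
shift [-0.7  0.8 59.7] turn [-0.   0.  -0.1]
[ 0.81110338  0.93530186 -1.04586028  1.97115044  1.06095896  0.92379659
  1.25165102]
```

Now descend, grip and turn clockwise 117°.

>>> move_arm --pt "-1 1 25 0 0 0 0.6" --pt "-1 1 50 0 0 0 0.6" --pt "-1 1 59 0 0 0 0.6" --pt "-1 1 59 0 0 0 1" --pt "-1 1 59 0 0 0 1" --newtons 12

```text
clock: 38.05
tool_pos: [0.4895, -0.1604, 0.0706]
eef_rot: [-0.244, 0.97, -0.0, 0.001]
contact_force: [0.8, 0.3, 0.4]
opening: 0.2
finger_force: 0.0
```

>>> move_arm --pt "0 0 0 0 0 0 1" --pt "0 0 0 0 0 0 1" --pt "0 0 0 0 0 0 1" --pt "0 0 0 0 0 0 1"

```text
clock: 38.55
tool_pos: [0.4896, -0.1607, 0.0706]
eef_rot: [-0.244, 0.97, -0.001, 0.001]
contact_force: [0.5, -1.1, 5.9]
opening: 0.124
finger_force: 12.0
```

Run:
```python
from h import *
tilt()
```

```text
t 38.55 pos [ 0.4896 -0.1607  0.0706] x [-0.881 -0.473 -0.001] y [-0.473  0.881 -0.001] z [ 0.002 -0.001 -1.   ] op 0.124 ff 12.00051753083244 F [ 0.5 -1.1  5.9]
```

>>> move_arm --pt "0 0 0 0 0 10 1" --pt "0 0 0 0 0 20 1" --pt "0 0 0 0 0 30 1" --pt "0 0 0 0 0 40 1" --pt "0 0 0 0 0 50 1"

```text
clock: 39.17
tool_pos: [0.4896, -0.1614, 0.0705]
eef_rot: [0.192, 0.981, -0.001, 0.001]
contact_force: [-0.6, -2.4, 5.9]
opening: 0.124
finger_force: 12.0
```

>>> move_arm --pt "0 0 0 0 0 10 1" --pt "0 0 0 0 0 20 1" --pt "0 0 0 0 0 30 1" --pt "0 0 0 0 0 40 1" --pt "0 0 0 0 0 50 1"

```text
clock: 39.8
tool_pos: [0.4892, -0.1619, 0.0705]
eef_rot: [0.589, 0.808, -0.001, 0.001]
contact_force: [-0.7, -2.9, 7.4]
opening: 0.124
finger_force: 12.0
```

>>> move_arm --pt "0 0 0 0 0 8 1" --pt "0 0 0 0 0 17 1" --pt "0 0 0 0 0 17 1" --pt "0 0 0 0 0 17 1"

```text
clock: 40.3
tool_pos: [0.4889, -0.1619, 0.0705]
eef_rot: [0.7, 0.714, -0.001, 0.001]
contact_force: [-1.2, -2.6, 7.7]
opening: 0.124
finger_force: 12.0
```

Run:
```python
from h import *
tilt(); M=R.from_quat(r.get_state()['eef_rot']).as_matrix(); print(np.rad2deg(np.arctan2(M[1,0],M[0,0])), r.get_state()['moment'])
```

```text
t 40.3 pos [ 0.4889 -0.1619  0.0705] x [-0.021  1.    -0.003] y [1.    0.021 0.   ] z [ 0.    -0.003 -1.   ] op 0.124 ff 12.000488885678351 F [-1.2 -2.6  7.7]
91.18820891884862 [-0.64477843  0.1230013  -0.05383643]
```

Release, lift, move to the left to look at the panel.

>>> move_arm --pt "0 0 0 0 0 0 0.6" --pt "0 0 0 0 0 0 0.6" --pt "0 0 0 0 0 0 0.6" --pt "0 0 0 0 0 0 0.6" --pt "0 0 -40 0 0 0 0.6"

```text
clock: 40.92
tool_pos: [0.4872, -0.1603, 0.1082]
eef_rot: [0.699, 0.715, -0.002, -0.002]
contact_force: [-0.2, -0.1, 0.1]
opening: 0.397
finger_force: 0.0
```

>>> move_arm --pt "0 20 -60 0 0 0 0.6" --pt "-35 40 -110 0 0 0 0.6" --pt "-35 40 -110 0 0 0 0.6" --pt "-35 40 -110 0 0 0 0.6"

```text
clock: 41.42
tool_pos: [0.5287, -0.1946, 0.219]
eef_rot: [0.699, 0.715, -0.001, -0.001]
contact_force: [-0.3, 0.3, -1.4]
opening: 0.396
finger_force: 0.0
```

Run:
```python
from h import *
tilt(); s=snap('wrist'); knob(s,(-.04,-.06)); knob(s,(.04,-.06),rad=.02)
K=s['intrinsics']
def px(p): c=s['world_to_cam']@np.append(p,1);return (K@c[:3]/c[2])[:2]
d,k=px(S(-.04,-.06,.078)),px(S(.04,-.06,.078))
u=int((d[0]+k[0])/2);v=int(d[1]);crop(s,'pan2.png',u-70,v-60,u+70,v+60,5)
h=(s['W'][...,2]>.115)&(s['W'][...,2]<.14);h[240:]=0
q=s['W'][h];print('handle',h.sum(),inS(q.mean(0)))
go((.567,-.1725,.13),208.2)
```

```text
t 41.42 pos [ 0.5287 -0.1946  0.219 ] x [-0.021  1.     0.   ] y [ 1.     0.021 -0.002] z [-0.002  0.    -1.   ] op 0.396 ff 0.0 F [-0.3  0.3 -1.4]
409 ztop 0.0914
c 0.4883 -0.1611 S [-0.0404 -0.0601] mean [ 0.4888 -0.1608] size 0.033 0.011 yaw 91.2 pca 91.4
254 ztop 0.0912
c 0.5674 -0.1724 S [ 0.0394 -0.0598] mean [ 0.5669 -0.1722] size 0.025 0.009 yaw 28.9 pca 29.0
handle 1397 [0.00078447 0.0629619 ]
shift [20.6 39.5 88.3] turn [-1.000e-01 -2.000e-01 -1.169e+02]
```

View pics/pan2.png

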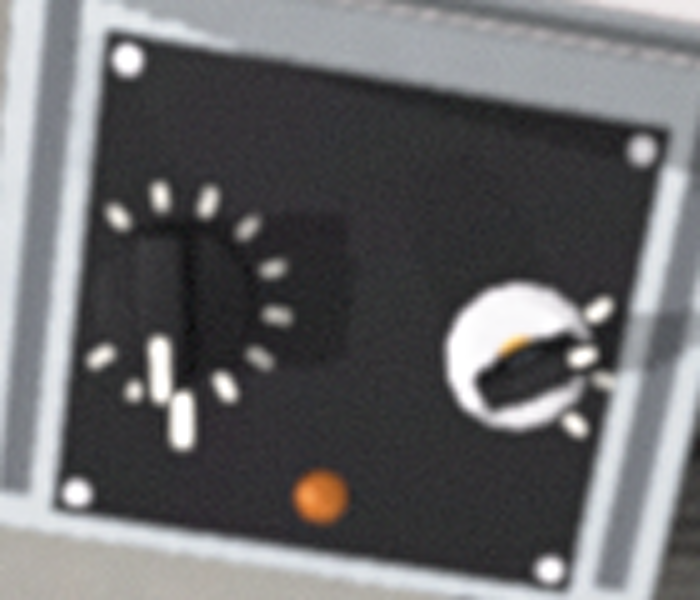

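>>> move_arm --pt "5 10 20 0 0 -10.5 0.6" --pt "10 20 40 0 0 -21 0.6" --pt "20 39 60 0 0 -31.5 0.6" --pt "20 39 70 0 0 -42 0.6" --pt "20 39 80 0 0 -52.5 0.6"

```text
clock: 42.1
tool_pos: [0.5667, -0.1721, 0.1374]
eef_rot: [0.307, 0.952, -0.0, -0.002]
contact_force: [-0.4, 0.4, 0.4]
opening: 0.4
finger_force: 0.0
```

>>> move_arm --pt "0 0 0 0 0 -10.5 0.6" --pt "0 0 0 0 0 -21 0.6" --pt "0 0 0 0 0 -31.5 0.6" --pt "0 0 0 0 0 -42 0.6" --pt "0 0 0 0 0 -52.5 0.6"

```text
clock: 42.72
tool_pos: [0.5667, -0.1724, 0.138]
eef_rot: [-0.146, 0.989, 0.001, -0.002]
contact_force: [0.4, -0.9, -0.0]
opening: 0.398
finger_force: 0.0
```

>>> move_arm --pt "0 0 0 0 0 -10.5 0.6" --pt "0 0 0 0 0 -12.5 0.6" --pt "0 0 0 0 0 -12.5 0.6" --pt "0 0 0 0 0 -12.5 0.6"

```text
clock: 43.22
tool_pos: [0.568, -0.1735, 0.1395]
eef_rot: [-0.248, 0.969, -0.0, -0.0]
contact_force: [-0.4, 1.0, 0.1]
opening: 0.396
finger_force: 0.0
```

Run:
```python
from h import *
tilt(); go((.567,-.1724,.070),208.8); print(r.get_state()['q'])
```

```text
t 43.23 pos [ 0.568  -0.1735  0.1395] x [-0.877 -0.48   0.001] y [-0.48   0.877  0.   ] z [-0.001 -0.    -1.   ] op 0.396 ff 0.0 F [-0.4  1.   0.1]
shift [ 0.3  1.4 69.5] turn [ 0.  -0.  -0.1]
[ 0.79537921  1.04709229 -1.16931632  1.72420149  1.06378911  1.14789649
  1.36299062]
```

>>> move_arm --pt "0 1 25 0 0 0 0.6" --pt "0 1 52 0 0 0 0.6" --pt "0 1 69 0 0 0 0.6" --pt "0 1 69 0 0 0 0.6" --pt "0 1 69 0 0 0 1" --newtons 25

```text
clock: 43.85
tool_pos: [0.5684, -0.1726, 0.0716]
eef_rot: [-0.248, 0.969, -0.0, 0.001]
contact_force: [-0.2, -0.3, -0.4]
opening: 0.308
finger_force: 0.0
```

>>> move_arm --pt "0 0 0 0 0 0 1" --pt "0 0 0 0 0 0 1" --pt "0 0 0 0 0 0 1" --pt "0 0 0 0 0 0 1" --pt "0 0 0 0 0 0 1"

```text
clock: 44.48
tool_pos: [0.5681, -0.1727, 0.0714]
eef_rot: [-0.248, 0.969, -0.0, 0.0]
contact_force: [-1.2, 0.4, 4.5]
opening: 0.1
finger_force: 25.0
```

Run:
```python
from h import *
tilt(); t=snap('top'); W=t['W']
h=(W[...,2]>.115)&(W[...,2]<.14)&(np.hypot(W[...,0]-.546,W[...,1]+.045)<.06);print(h.sum(),r.get_state()['moment'])
```

```text
t 44.48 pos [ 0.5681 -0.1727  0.0714] x [-0.877 -0.481 -0.001] y [-0.481  0.877 -0.   ] z [ 0.001 -0.    -1.   ] op 0.1 ff 25.000606756657362 F [-1.2  0.4  4.5]
50 [ 0.11475874  0.100177   -0.03936239]
```

>>> move_arm --pt "0 0 0 0 0 10 1" --pt "0 0 0 0 0 20 1" --pt "0 0 0 0 0 30 1" --pt "0 0 0 0 0 40 1" --pt "0 0 0 0 0 50 1"

```text
clock: 45.15
tool_pos: [0.5681, -0.1728, 0.0714]
eef_rot: [0.187, 0.982, -0.0, 0.001]
contact_force: [-2.0, 0.1, 5.9]
opening: 0.102
finger_force: 25.0
```

>>> move_arm --pt "0 0 0 0 0 10 1" --pt "0 0 0 0 0 20 1" --pt "0 0 0 0 0 28 1" --pt "0 0 0 0 0 33 1" --pt "0 0 0 0 0 33 1"

```text
clock: 45.78
tool_pos: [0.5682, -0.1729, 0.0714]
eef_rot: [0.455, 0.891, -0.0, 0.001]
contact_force: [-0.6, -0.8, 7.4]
opening: 0.109
finger_force: 25.7
```

Run:
```python
from h import *
tilt(); M=R.from_quat(r.get_state()['eef_rot']).as_matrix(); print(np.rad2deg(np.arctan2(M[1,0],M[0,0])), r.get_state()['moment'])
```

```text
t 45.77 pos [ 0.5682 -0.1729  0.0714] x [-0.586  0.81  -0.001] y [0.81  0.586 0.   ] z [ 0.001 -0.001 -1.   ] op 0.109 ff 25.657811652708915 F [-0.6 -0.8  7.4]
125.89075023558436 [-0.07878957  0.01665336  0.45904364]
```

>>> move_arm --pt "0 0 0 0 0 0 1" --pt "0 0 0 0 0 0 1" --pt "0 0 0 0 0 0 1" --pt "0 0 0 0 0 0 1" --pt "0 0 0 0 0 0 1"

```text
clock: 46.4
tool_pos: [0.5682, -0.1729, 0.0714]
eef_rot: [0.455, 0.891, 0.0, 0.001]
contact_force: [-1.2, 0.1, 6.2]
opening: 0.108
finger_force: 25.6
```

>>> move_arm --pt "0 0 0 0 0 0 1" --pt "0 0 0 0 0 0 1" --pt "0 0 0 0 0 0 1" --pt "0 0 0 0 0 0 1"

```text
clock: 46.9
tool_pos: [0.5682, -0.1729, 0.0714]
eef_rot: [0.455, 0.891, 0.0, 0.001]
contact_force: [-1.2, -0.9, 6.8]
opening: 0.115
finger_force: 25.6
```

>>> move_arm --pt "0 0 0 0 0 0 0.5" --pt "0 0 0 0 0 0 0.5" --pt "0 0 0 0 0 0 0.5" --pt "0 0 0 0 0 0 0.5" --pt "0 0 0 0 0 0 0.5"

```text
clock: 47.52
tool_pos: [0.5677, -0.173, 0.0706]
eef_rot: [0.456, 0.89, -0.0, -0.0]
contact_force: [0.5, -0.5, -0.7]
opening: 0.502
finger_force: 0.0
```

>>> move_arm --pt "0 0 0 0 0 0 0.5" --pt "0 0 0 0 0 0 0.5" --pt "0 0 -30 0 0 0 0.5" --pt "0 0 -70 0 0 0 0.5" --pt "-20 -10 -120 0 0 10 0.5"

```text
clock: 48.15
tool_pos: [0.5707, -0.1932, 0.1914]
eef_rot: [0.532, 0.847, 0.0, -0.001]
contact_force: [0.4, -0.1, 0.0]
opening: 0.502
finger_force: 0.0
```

>>> move_arm --pt "-30 0 -20 0 0 10 0.5" --pt "-30 0 -20 0 0 20 0.5" --pt "-30 0 -20 0 0 30 0.5" --pt "-30 0 -20 0 0 34 0.5" --pt "-30 0 -20 0 0 34 0.5"

```text
clock: 48.78
tool_pos: [0.5843, -0.2219, 0.2108]
eef_rot: [0.756, 0.655, -0.0, 0.0]
contact_force: [0.1, -0.1, 0.5]
opening: 0.504
finger_force: 0.0
```

Run:
```python
from h import *
tilt(); s=snap('wrist'); knob(s,(-.04,-.06)); knob(s,(.04,-.06),rad=.02)
K=s['intrinsics']
def px(p): c=s['world_to_cam']@np.append(p,1);return (K@c[:3]/c[2])[:2]
d,k=px(S(-.04,-.03,.078)),px(S(.04,-.03,.078));u=int((d[0]+k[0])/2);v=int(d[1]);print(d,k)
crop(s,'pan3.png',max(u-100,0),max(v-110,0),u+100,v+60,4)
h=(s['W'][...,2]>.115)&(s['W'][...,2]<.14);h[240:]=0
q=s['W'][h];print('handle',h.sum(),inS(q.mean(0)))
```

```text
t 48.77 pos [ 0.5843 -0.2219  0.2108] x [ 0.142  0.99  -0.   ] y [ 0.99  -0.142 -0.   ] z [-0. -0. -1.] op 0.504 ff 0.0 F [ 0.1 -0.1  0.5]
569 ztop 0.0911
c 0.4884 -0.1617 S [-0.0402 -0.0607] mean [ 0.4897 -0.1611] size 0.034 0.012 yaw 91.5 pca 91.2
247 ztop 0.0914
c 0.5675 -0.1728 S [ 0.0396 -0.0602] mean [ 0.5678 -0.1726] size 0.025 0.009 yaw 166.0 pca 166.3
[154.11276236 109.28271674] [233.8663166  109.47674464]
handle 0 [nan nan]<stdin>:8: RuntimeWarning: Mean of empty slice.
  ret = um.true_divide(
```

View pics/pan3.png

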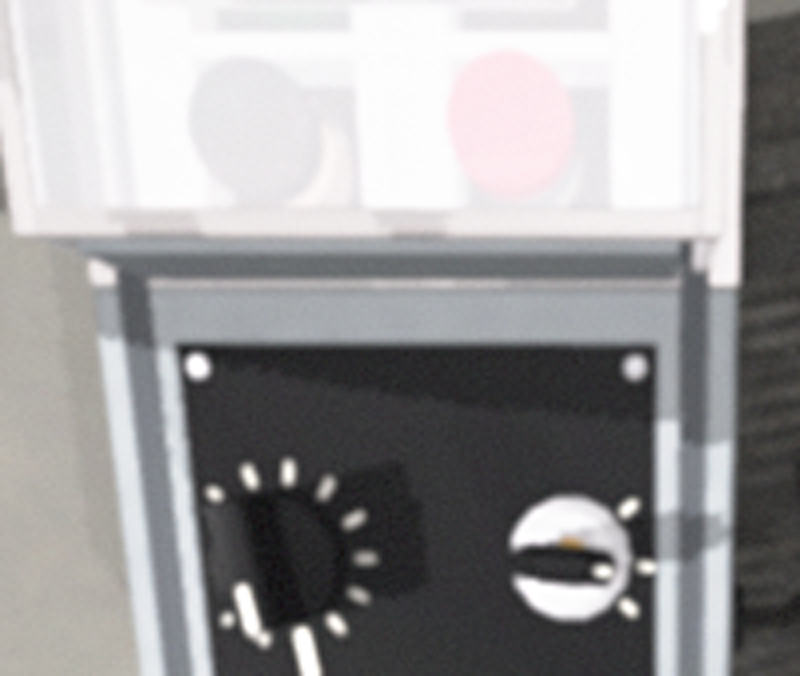

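Run:
```python
from h import *
print(finish_job())
```

```text
the job is handed in; nothing more can be done
None
```

I handed the job in at about 49 s; the hand-in gave no verdict. All four jars stand in their own pockets, the guard is shut, the dial pointer is on the long mark, and the key was held at start for over a second and, when let go, sprang back to run; the arm stayed clear of the mug, loupe and tweezers.

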